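# Set the bend-test support on its mounting plate, edge first

## Task

Put the bend-test support (the heavy base with two rollers) on the steel mounting plate, the way a heavy base is set down: hold it clearly tilted lengthwise, some 15 degrees or more, and rest its lower end edge for a moment on the plate at the foot of the end stop, then pivot it down gently, without letting it drop, until it lies flat, centred and in line with the plate, its end at the stop. Leave the toggle clamp where it stands, and let go of the support at the end.

Things in the scene. Friction and masses are not known exactly. Their poses are not given: they have to be found in the camera images.
- bend_support: Loose grey metal support, 0.4-0.9 kg: base 50 wide (x), 140 long (y), 12 mm thick; on it two blocks centred at y = -32 and +32 mm, 44 wide (x), 18 long (y), z = 12 to 36 mm, each with a roller on top (to z = 43). Origin: centre of the underside, z up; mass centred there. Grip blocks or base across x. Either end (y = -70 or +70) may go to the stop. Starts flat, length about fore and aft.
- mount_plate: Fixed bare steel plate on the worktop, 170 long (x), 90 wide (y), 10 mm thick, scribed centre line along x (away from the robot). Along its end nearest the robot runs the end stop, a darker bar across the full width, 15 mm thick, 12 mm proud of the plate, inner face at x = -70 mm. Origin: centre of the underside. The seated support's origin is at x = 0, y = 0, z = 10 mm here.
- stop_foot (a point): Point on the plate's centre line at the foot of the end stop's inner face, on the plate's top (x = -70, y = 0, z = 10 mm in the plate's frame). Its axes are the plate's.
- toggle_clamp: Bystander, loose: bench toggle clamp with a red grip on a flat base, 70 wide (x), 172 long (y), 58 mm high; origin under its middle. To be left alone. Clamp, support and plate stand side by side in any order.
Not all that is in view belongs to the job. What is shaped like the bend_support but orange is not meant.

How it is judged:
On the way:
1. the support, tilted lengthwise by 6 to 45 degrees, rests its lower end edge on the plate at the foot of the stop (within about 15 mm) (angle between bend_support's own z axis and vertical between 0.105 and 0.79 rad and contact force between bend_support and mount_plate above 0.5 N and distance between stop_foot and bend_support between 0.055 and 0.086 m and z of stop_foot in the frame of bend_support between -0.009 and 0.014 m and angle between the x axis of bend_support and the y axis of mount_plate, either way round below 0.3 rad), for 0.2 s.
At the end, for the whole second after the job is handed in: The support lies flat (within 3 degrees) and still on the mounting plate, its end within 15 mm of the stop, centred within 15 mm across the plate and in line with it within 10 degrees; the toggle clamp is within 30 mm of where it stood (x of bend_support in the frame of mount_plate between -0.006 and 0.015 m and y of bend_support in the frame of mount_plate between -0.015 and 0.015 m and z of bend_support in the frame of mount_plate between 0.007 and 0.013 m and angle between bend_support's own z axis and vertical below 0.05 rad and angle between the y axis of bend_support and the x axis of mount_plate, either way round below 0.175 rad and linear speed of bend_support below 0.02 m/s and angular speed of bend_support below 0.1 rad/s and distance of toggle_clamp from where it was at the start of the episode below 0.03 m); the robot touches nothing.
It fails at once if the support is dropped or slammed onto the plate (within 35 mm above the plate it moves faster than 0.35 m/s or turns faster than 4 rad/s) (horizontal distance between bend_support and mount_plate below 0.08 m and z of bend_support in the frame of mount_plate below 0.045 m and (linear speed of bend_support above 0.35 m/s or angular speed of bend_support above 4 rad/s)).
It fails at once if the toggle clamp is moved by more than 30 mm (distance of toggle_clamp from where it was at the start of the episode above 0.03 m).
It also fails if it takes over 48 s, if anything falls off the work surface, if the arm or the gripper's body presses on something with over 40 N, if the wrist force passes 120 N, or if a joint passes its speed limit or range.

## Robot

A 6-joint arm with a two-finger parallel gripper is mounted at the origin on a cart in front of the work surface, level with it; the furniture and walls round the work are solid. World frame = base frame: x ahead of the robot, y to its left, z up, the work surface at z = 0. Lengths are in m, angles in rad, forces in N, time in s.
With the tool pointing down it reaches from about 0.35 to 0.775 m from the base axis. Payload 5.5 kg.
Tool frame: the origin (TCP) lies on the mounting face of the last link; the fingertips stand 173 mm ahead of it and the grasp point (between the pads) lies 155 mm ahead of it; z points along the fingers, y is the direction in which the jaws open and shut (so a half turn about z gives the same grasp; the last joint's range is limited). The gripper opens to 85 mm and grips with 20 to 120 N. Pads are 22 mm wide; open, the fingers measure 114 mm over their backs; the gripper's body (76 mm by 85 mm) begins 54 mm behind the grasp point. The pads swing forward as they close: fully open they stand 13 mm farther back than shut.
Start: joints at [-1.28, 0.313, 0.046, 1.304, 0, 1.431], TCP at [0.24, -0.522, 0.405] pointing down, gripper open.
Joint ranges: [-2.76, 2.76], [-0.86, 1.69], [-1.03, 1.26], [-2.2, 2.34], [-1.47, 1.5], [-3.14, 3.14]. Speed limits (rad/s): [2.57, 2.57, 3.14, 3.14, 3.14, 3.14].

## Interface

Orientations are given as a unit quaternion [w, x, y, z].
In Python, from workcell import get_state, eyes, env gives the robot as it stands. The module is installed in compiled form; this text tells all that it offers.
- The arm moves only by the tool carry_out, never from a script. Its argument "motion" is a list of rows, each an object of numbers: "jaw": the opening, from -1 (shut) to 1 (fully open); "tx", "ty", "tz": the shift along the tool's x, y, z in cm; "wx", "wy", "wz": the turn, a rotation vector about the tool's x, y, z in degrees. In form: [{"jaw": .., "tx": .., "ty": .., "tz": .., "wx": .., "wy": .., "wz": ..}, ...]. A call has 1 to 20 rows; each row shifts and turns the commanded pose from where the row before left it, along the tool's axes as they then stand; what a row does not reach is not made up. A row lasts 1/8 s, in which the tool goes at most 62.5 mm and 10.7 degrees, less where a joint would pass 70% of its speed; a pose out of reach is approached as far as the arm can. A call with a gripper value outside its range is refused whole. The fingers move at their own pace and stop on an object; "force" is the grip in N (left out, the last holds). Time passes only in rows, so rows that do not move let the fingers close. It gives the time, the measured TCP pose, the force and the opening at its end, in the units of the state.
- get_state(): the state, without advancing time (a new reading comes with each control period).
- eyes.read_camera(name): name is "scene" or "top"; returns the picture (480x640x3 uint8, blue, green, red); there is no depth.
- eyes.calibration(name): a dict with "K" (3x3 intrinsics, pixels), "camera_from_world" (4x4, takes a point from world to camera coordinates). Camera axes: x right, y up, looking along -z (the intrinsics and any distortion apply to the point x, -y, -z); pixel columns grow to the right and rows downward; lengths in m; the calibration is good to about 2 mm. A picture is of the moment at which its call begins. calibration takes no time and is no camera call.
- env.hand_in(): hands the job in, once; it reports no verdict.
The state is a dict: "clock": time; "joint_pos": joint angles; "qvel": joint speeds; "tau": joint torques, N m; "tcp_pos": TCP position; "orientation": TCP orientation; "wrist_force": force on the tool from outside, world axes, zero at the start; "ft_torque": the same for the moment, N m; "finger_gap": finger opening in m.
Only numpy, scipy, OpenCV 4.12 (cv2) and the standard library are available. Lean on these libraries where they do the work, as an engineer would, in place of code of your own. Each camera call takes 0.05 s, during which the arm holds its last target.

## Working session

There is one attempt and no reset: what is moved stays moved. The work goes in short steps, Python scripts to look and compute and a tool call to move; the robot and the scene stay as the last step left them, time stands still between calls to the robot, and variables do not carry over. Pictures are saved under pics/ and viewed, and the job is handed in when it is done.

Besides the shell and the picture viewer there is one more tool, called after "Request:" in YAML: its name, and indented under it one key for each argument. carry_out: Moves the arm, as the interface text tells. Its arguments: {"type":"object","properties":{"motion":{"type":"array"},"force":{"type":"number"}},"required":["motion"]}

```bash
mkdir -p pics; python3 - <<'E'
from workcell import get_state, eyes, env
import cv2
for n in ("scene","top"):
    cv2.imwrite(f"pics/{n}0.png",eyes.read_camera(n)); c=eyes.calibration(n); print(n,c)
print(get_state())
E
```

```text
scene {'K': array([[447.6095681 ,   0.        , 310.5723884 ],
       [  0.        , 447.6095681 , 233.46587505],
       [  0.        ,   0.        ,   1.        ]]), 'camera_from_world': array([[-0.86986186, -0.49323444, -0.00775432,  0.35323846],
       [ 0.24484206, -0.44534006,  0.86123435, -0.20727882],
       [-0.42824375,  0.74725633,  0.50814887, -0.87528882],
       [ 0.        ,  0.        ,  0.        ,  1.        ]])}
top {'K': array([[447.13724603,   0.        , 319.31948017],
       [  0.        , 447.13724603, 237.42701012],
       [  0.        ,   0.        ,   1.        ]]), 'camera_from_world': array([[ 0.02792407, -0.99930499,  0.02469367, -0.11475875],
       [ 0.99251432,  0.03065559,  0.11821827, -0.46841097],
       [-0.11889311,  0.02120768,  0.99268054, -0.97405978],
       [ 0.        ,  0.        ,  0.        ,  1.        ]])}
{'clock': 0.1, 'joint_pos': array([-1.27960326e+00,  3.13933108e-01,  4.51187034e-02,  1.30359579e+00,
        4.67406903e-06,  1.43119257e+00]), 'qvel': array([-0.00174233, -0.0012362 ,  0.00214568, -0.00211896, -0.00088411,
        0.00157783]), 'tau': array([ 2.80334258e-03, -4.81727815e+01,  2.99243456e+01,  1.27978600e-02,
       -6.59109128e-05,  6.89142876e-08]), 'tcp_pos': array([ 0.24005961, -0.52231094,  0.40390405]), 'orientation': array([-8.04794397e-04,  9.76890999e-01,  2.13736580e-01, -5.87724275e-05]), 'wrist_force': array([ 0.12689891, -0.35947477,  0.32351059]), 'ft_torque': array([-0.03217406, -0.00788016,  0.02864651]), 'finger_gap': 0.08533923145323767}
```

View pics/scene0.png

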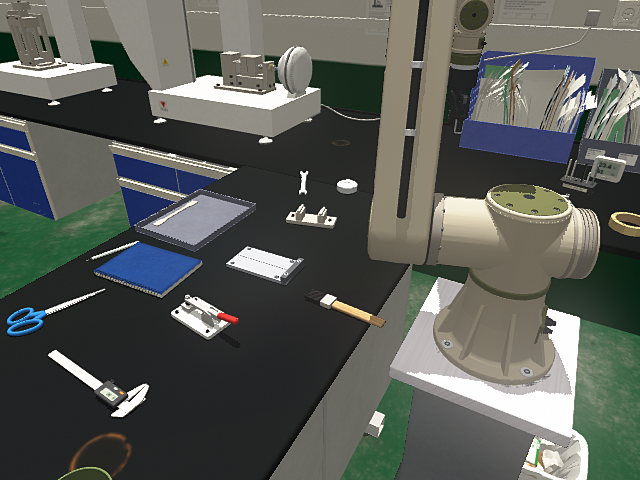

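View pics/top0.png

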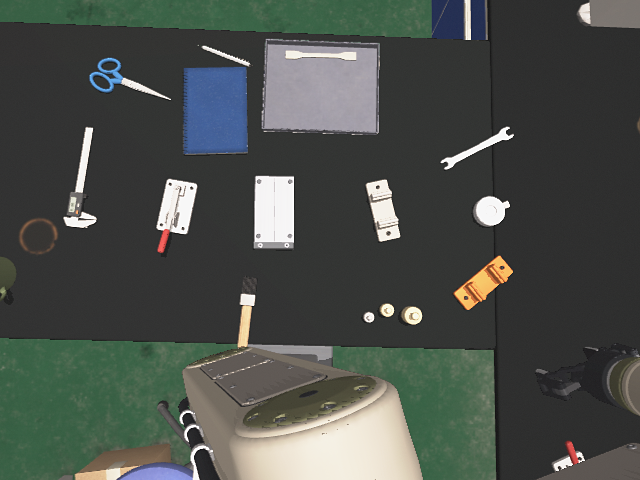

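The top view shows three candidates: the grey two-block base at (383,210), the orange look-alike at (483,283), and the clamp at (177,207). I choose the grey one. The plate is at (274,212), with its stop at the lower end, row 245. Next is a close crop.

```bash
python3 - <<'E'
import cv2,numpy as np
i=cv2.imread("pics/top0.png")
a=cv2.resize(i[165:265,240:300],None,fx=6,fy=6,interpolation=cv2.INTER_CUBIC)
b=cv2.resize(i[165:265,350:415],None,fx=6,fy=6,interpolation=cv2.INTER_CUBIC)
cv2.imwrite("pics/crop0.png",np.hstack([a,b]))
E
```

```text
(no output)
```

View pics/crop0.png

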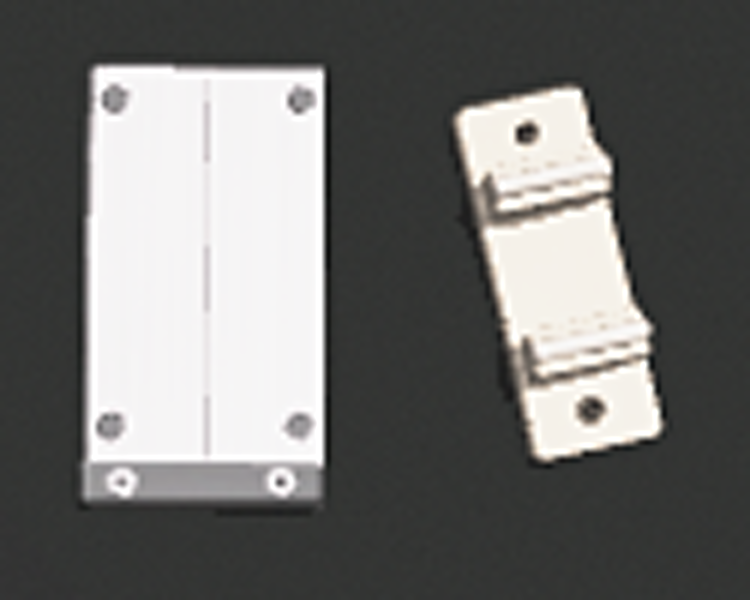

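The crop confirms the choice: a grey base with two roller blocks and two holes. It also shows the plate's corners and the scribed line.

```bash
cat > h.py <<'E'
import numpy as np
from workcell import get_state, eyes, env
from scipy.optimize import least_squares
from scipy.spatial.transform import Rotation as R
def ray(n,u,v,z):
    c=eyes.calibration(n);K=c["K"];T=c["camera_from_world"]
    d=np.linalg.inv(K)@[u,v,1]; d=np.array([d[0],-d[1],-d[2]])
    o=-T[:3,:3].T@T[:3,3]; w=T[:3,:3].T@d
    return o+w*(z-o[2])/w[2]
def proj(n,p):
    c=eyes.calibration(n);p=np.atleast_2d(p);q=p@c["camera_from_world"][:3,:3].T+c["camera_from_world"][:3,3]
    q=q*[1,-1,-1];q=q@c["K"].T;return q[:,:2]/q[:,2:]
def fit2d(loc,pix,n,z0=0.):
    loc=np.array(loc,float);pix=np.array(pix,float)
    def P(s):
        c,k=np.cos(s[2]),np.sin(s[2]);return np.c_[s[0]+c*loc[:,0]-k*loc[:,1],s[1]+k*loc[:,0]+c*loc[:,1],z0+loc[:,2]]
    f=lambda s:(proj(n,P(s))-pix).ravel()
    g=ray(n,*pix.mean(0),loc[:,2].mean()+z0)
    r=least_squares(f,[g[0],g[1],0]);return r.x,f(r.x).reshape(-1,2)
E
python3 - <<'E'
from h import *
c=lambda x,y,o: ((x+.5)/6-.5+o,(y+.5)/6-.5+165)
pl=[(.085,.045,.01),(.085,-.045,.01),(-.085,.045,.022),(-.085,-.045,.022),(-.07,.045,.022),(-.07,-.045,.022)]
px=[c(92,67,240),c(325,67,240),c(84,501,240),c(322,500,240),c(85,462,240),c(325,462,240)]
s,r=fit2d(pl,px,"top");print("plate",s,np.degrees(s[2]),r.round(1).tolist())
# support: local x along robot-ish: use y axis along +world x => local coords (long,lat)
sp=[(.07,.025,.012),(.07,-.025,.012),(-.07,-.025,.012),(-.07,.025,.012)]
px=[c(x-360,y,350) for x,y in [(454,114),(585,85),(665,435),(533,465)]]
s,r=fit2d(sp,px,"top");print("sup",s,np.degrees(s[2]),r.round(1).tolist())
cal=eyes.calibration("top")["camera_from_world"];print(-cal[:3,:3].T@cal[:3,3])
print(R.from_quat(np.roll(get_state()["orientation"],-1)).as_matrix().round(3))
# clamp
print([ray("top",u,v,.03).round(3).tolist() for u,v in [(177,207),(164,248)]])
E
```

```text
plate [0.52994834 0.00396262 0.03429706] 1.9650768262918852 [[0.0, -0.1], [0.1, -0.1], [-0.1, 0.1], [0.4, 0.2], [-0.2, 0.0], [-0.1, -0.1]]
sup [ 0.54151736 -0.2458796   0.23516758] 13.474109717966677 [[0.4, -0.4], [-0.6, 0.2], [-0.3, 0.4], [0.5, -0.2]]
[ 0.35230013 -0.07966203  1.02513874]
[[ 0.909  0.418 -0.   ]
 [ 0.418 -0.909  0.002]
 [ 0.    -0.002 -1.   ]]
[[0.53, 0.22, 0.03], [0.437, 0.243, 0.03]]
```

The grey support is at (0.5415, -0.246), yaw 13.5°. The plate is at (0.530, 0.004), yaw 2.0°. I'll grip the far block, so gravity and the edge contact balance each other in the tilt. First I move above it.

Request:
carry_out:
  motion:
    - {"jaw": 1, "tx": 4.2, "ty": -1.2, "tz": 1.0}
    - {"jaw": 1, "tx": 4.2, "ty": -1.2, "tz": 1.0}
    - {"jaw": 1, "tx": 4.2, "ty": -1.2, "tz": 1.0}
    - {"jaw": 1, "tx": 4.2, "ty": -1.2, "tz": 1.0}
    - {"jaw": 1, "tx": 4.2, "ty": -1.2, "tz": 1.0}
    - {"jaw": 1, "tx": 4.2, "ty": -1.2, "tz": 1.0}
    - {"jaw": 1, "tx": 4.2, "ty": -1.2, "tz": 1.0}
    - {"jaw": 1, "tx": 4.2, "ty": -1.2, "tz": 1.0}
    - {"jaw": 1, "tx": 4.2, "ty": -1.2, "tz": 1.0}
    - {"jaw": 1, "tx": 4.2, "ty": -1.2, "tz": 1.0}
    - {"jaw": 1, "wz": 5.6}
    - {"jaw": 1, "wz": 5.6}
    - {"jaw": 1}
    - {"jaw": 1}
  force: 90

```text
invalid input at $.motion[0]: expected keys jaw, tx, ty, tz, wx, wy, wz
```

```bash
cat >> h.py <<'E'
def tool():
    s=get_state();return s["tcp_pos"],R.from_quat(np.roll(s["orientation"],-1)),s
def to(p,yaw_deg):
    """needed shift (cm, current tool axes) and rotvec deg (tool) to a down-pointing pose with tool x at yaw"""
    t,r,s=tool();y=np.radians(yaw_deg)
    G=R.from_matrix(np.array([[np.cos(y),np.sin(y),0],[np.sin(y),-np.cos(y),0],[0,0,-1]]))
    print("t",s["clock"],"tcp",t.round(4),"shift cm",(r.inv().apply(np.array(p)-t)*100).round(2),"turn",np.degrees((r.inv()*G).as_rotvec()).round(2),"F",s["wrist_force"].round(1),"gap",round(s["finger_gap"],4),"q",s["joint_pos"].round(2))
E
python3 - <<'E'
from h import *
import cv2
to([.5726,-.2384,.189],13.47)
i=eyes.read_camera("top");cv2.imwrite("pics/top1.png",cv2.resize(i[120:320,290:530],None,fx=3,fy=3))
E
```

```text
t 0.1 tcp [ 0.2401 -0.5223  0.4039] shift cm [ 42.07 -11.88  21.52] turn [-0.09 -0.   11.21] F [ 0.1 -0.4  0.3] gap 0.0853 q [-1.28  0.31  0.05  1.3   0.    1.43]
```

View pics/top1.png

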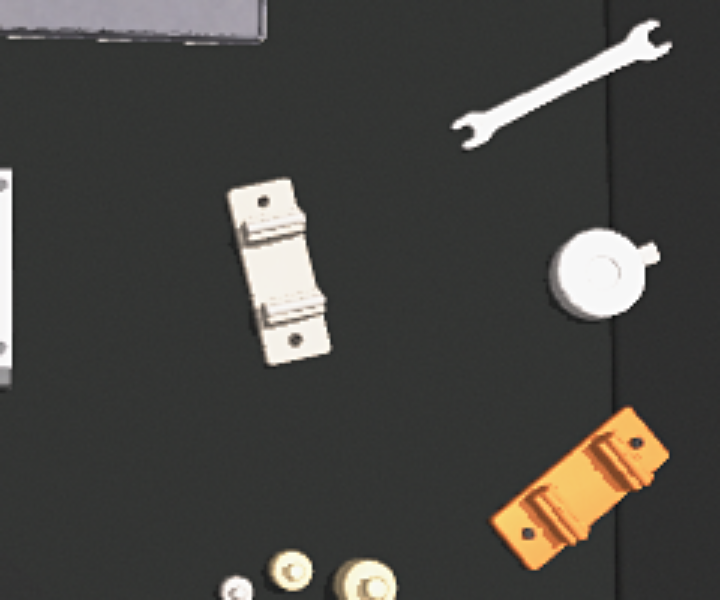

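The move was refused because every row needs all the keys. This view shows the scene unchanged, with the grey support centred near crop (279,270).

Request:
carry_out:
  motion:
    - {"jaw": 1, "tx": 4.2, "ty": -1.2, "tz": 1.0, "wx": 0, "wy": 0, "wz": 0}
    - {"jaw": 1, "tx": 4.2, "ty": -1.2, "tz": 1.0, "wx": 0, "wy": 0, "wz": 0}
    - {"jaw": 1, "tx": 4.2, "ty": -1.2, "tz": 1.0, "wx": 0, "wy": 0, "wz": 0}
    - {"jaw": 1, "tx": 4.2, "ty": -1.2, "tz": 1.0, "wx": 0, "wy": 0, "wz": 0}
    - {"jaw": 1, "tx": 4.2, "ty": -1.2, "tz": 1.0, "wx": 0, "wy": 0, "wz": 0}
    - {"jaw": 1, "tx": 4.2, "ty": -1.2, "tz": 1.0, "wx": 0, "wy": 0, "wz": 0}
    - {"jaw": 1, "tx": 4.2, "ty": -1.2, "tz": 1.0, "wx": 0, "wy": 0, "wz": 0}
    - {"jaw": 1, "tx": 4.2, "ty": -1.2, "tz": 1.0, "wx": 0, "wy": 0, "wz": 0}
    - {"jaw": 1, "tx": 4.2, "ty": -1.2, "tz": 1.0, "wx": 0, "wy": 0, "wz": 0}
    - {"jaw": 1, "tx": 4.2, "ty": -1.2, "tz": 1.0, "wx": 0, "wy": 0, "wz": 0}
    - {"jaw": 1, "tx": 0, "ty": 0, "tz": 0, "wx": 0, "wy": 0, "wz": 5.6}
    - {"jaw": 1, "tx": 0, "ty": 0, "tz": 0, "wx": 0, "wy": 0, "wz": 5.6}
    - {"jaw": 1, "tx": 0, "ty": 0, "tz": 0, "wx": 0, "wy": 0, "wz": 0}
    - {"jaw": 1, "tx": 0, "ty": 0, "tz": 0, "wx": 0, "wy": 0, "wz": 0}
  force: 90

```text
clock: 1.9
tcp_pos: [0.5715, -0.2382, 0.3045]
orientation: [-0.0, 0.993, 0.118, -0.0]
wrist_force: [-0.7, -0.0, 0.3]
finger_gap: 0.0856
```

```bash
python3 - <<'E'
from h import *
to([.5726,-.2384,.189],13.47)
E
```

```text
t 1.9 tcp [ 0.5715 -0.2382  0.3045] shift cm [ 0.1   0.05 11.55] turn [-0.01  0.01  0.09] F [-0.7 -0.   0.3] gap 0.0856 q [-0.52  0.44 -0.01  1.12 -0.    2.38]
```

The last joint would sit at its limit over the plate (q6 ≈ 3.11), so I'll take the half-turned grasp.

Request:
carry_out:
  motion:
    - {"jaw": 1, "tx": 0, "ty": 0, "tz": 0.3, "wx": 0, "wy": 0, "wz": -10}
    - {"jaw": 1, "tx": 0, "ty": 0, "tz": 0.3, "wx": 0, "wy": 0, "wz": -10}
    - {"jaw": 1, "tx": 0, "ty": 0, "tz": 0.3, "wx": 0, "wy": 0, "wz": -10}
    - {"jaw": 1, "tx": 0, "ty": 0, "tz": 0.3, "wx": 0, "wy": 0, "wz": -10}
    - {"jaw": 1, "tx": 0, "ty": 0, "tz": 0.3, "wx": 0, "wy": 0, "wz": -10}
    - {"jaw": 1, "tx": 0, "ty": 0, "tz": 0.3, "wx": 0, "wy": 0, "wz": -10}
    - {"jaw": 1, "tx": 0, "ty": 0, "tz": 0.3, "wx": 0, "wy": 0, "wz": -10}
    - {"jaw": 1, "tx": 0, "ty": 0, "tz": 0.3, "wx": 0, "wy": 0, "wz": -10}
    - {"jaw": 1, "tx": 0, "ty": 0, "tz": 0.3, "wx": 0, "wy": 0, "wz": -10}
    - {"jaw": 1, "tx": 0, "ty": 0, "tz": 0.3, "wx": 0, "wy": 0, "wz": -10}
    - {"jaw": 1, "tx": 0, "ty": 0, "tz": 0.3, "wx": 0, "wy": 0, "wz": -10}
    - {"jaw": 1, "tx": 0, "ty": 0, "tz": 0.3, "wx": 0, "wy": 0, "wz": -10}
    - {"jaw": 1, "tx": 0, "ty": 0, "tz": 0.3, "wx": 0, "wy": 0, "wz": -10}
    - {"jaw": 1, "tx": 0, "ty": 0, "tz": 0.3, "wx": 0, "wy": 0, "wz": -10}
    - {"jaw": 1, "tx": 0, "ty": 0, "tz": 0.3, "wx": 0, "wy": 0, "wz": -10}
    - {"jaw": 1, "tx": 0, "ty": 0, "tz": 0.3, "wx": 0, "wy": 0, "wz": -10}
    - {"jaw": 1, "tx": 0, "ty": 0, "tz": 0.3, "wx": 0, "wy": 0, "wz": -10}
    - {"jaw": 1, "tx": 0, "ty": 0, "tz": 0.3, "wx": 0, "wy": 0, "wz": -10}
    - {"jaw": 1, "tx": 0, "ty": 0, "tz": 0, "wx": 0, "wy": 0, "wz": 0}
    - {"jaw": 1, "tx": 0, "ty": 0, "tz": 0, "wx": 0, "wy": 0, "wz": 0}

```text
clock: 4.4
tcp_pos: [0.5716, -0.2382, 0.2509]
orientation: [0.0, -0.116, 0.993, -0.0]
wrist_force: [-0.4, -0.2, -0.2]
finger_gap: 0.0849
```

```bash
python3 - <<'E'
from h import *
to([.5726,-.2384,.189],193.47)
E
```

```text
t 4.4 tcp [ 0.5716 -0.2382  0.2509] shift cm [-0.09 -0.04  6.19] turn [-0.01  0.01 -0.14] F [-0.4 -0.2 -0.2] gap 0.0849 q [-0.52  0.48 -0.09  1.   -0.   -0.76]
```

Request:
carry_out:
  motion:
    - {"jaw": 1, "tx": -0.1, "ty": 0, "tz": 1.2, "wx": 0, "wy": 0, "wz": 0}
    - {"jaw": 1, "tx": 0, "ty": 0, "tz": 1.2, "wx": 0, "wy": 0, "wz": 0}
    - {"jaw": 1, "tx": 0, "ty": 0, "tz": 1.2, "wx": 0, "wy": 0, "wz": 0}
    - {"jaw": 1, "tx": 0, "ty": 0, "tz": 1.2, "wx": 0, "wy": 0, "wz": 0}
    - {"jaw": 1, "tx": 0, "ty": 0, "tz": 1.2, "wx": 0, "wy": 0, "wz": 0}
    - {"jaw": 1, "tx": 0, "ty": 0, "tz": 0.2, "wx": 0, "wy": 0, "wz": 0}
    - {"jaw": 1, "tx": 0, "ty": 0, "tz": 0, "wx": 0, "wy": 0, "wz": 0}

```text
clock: 5.28
tcp_pos: [0.5726, -0.2379, 0.1886]
orientation: [-0.0, -0.117, 0.993, -0.0]
wrist_force: [-0.4, -0.1, 0.7]
finger_gap: 0.0855
```

```bash
python3 - <<'E'
from h import *
import cv2
to([.5726,-.2384,.189],193.47)
i=eyes.read_camera("scene");cv2.imwrite("pics/sc2.png",cv2.resize(i[130:260,240:400],None,fx=5,fy=4.6))
print(proj("scene",[[.5726,-.2384,.036]]))
E
```

```text
t 5.275 tcp [ 0.5726 -0.2379  0.1886] shift cm [ 0.02 -0.05 -0.04] turn [-0.   -0.    0.01] F [-0.4 -0.1  0.7] gap 0.0855 q [-0.52  0.54 -0.16  0.87 -0.   -0.76]
[[300.94567058 208.96209027]]
```

View pics/sc2.png

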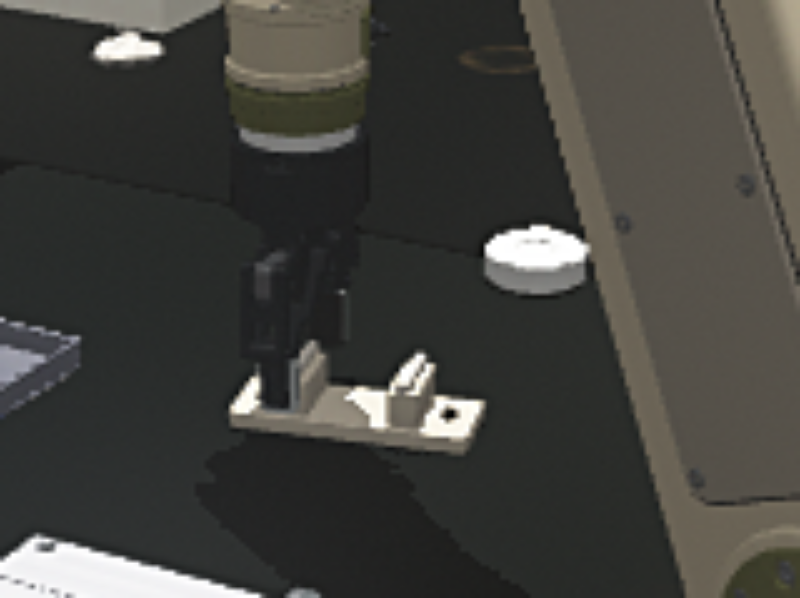

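The open fingers straddle the far block at crop (275,385), with the tips just above the base top. Now I close.

Request:
carry_out:
  motion:
    - {"jaw": -1, "tx": 0, "ty": 0, "tz": 0, "wx": 0, "wy": 0, "wz": 0}
    - {"jaw": -1, "tx": 0, "ty": 0, "tz": 0, "wx": 0, "wy": 0, "wz": 0}
    - {"jaw": -1, "tx": 0, "ty": 0, "tz": 0, "wx": 0, "wy": 0, "wz": 0}
    - {"jaw": -1, "tx": 0, "ty": 0, "tz": 0, "wx": 0, "wy": 0, "wz": 0}
    - {"jaw": -1, "tx": 0, "ty": 0, "tz": 0, "wx": 0, "wy": 0, "wz": 0}
    - {"jaw": -1, "tx": 0, "ty": 0, "tz": 0, "wx": 0, "wy": 0, "wz": 0}
  force: 100

```text
clock: 6.08
tcp_pos: [0.5729, -0.238, 0.1896]
orientation: [0.001, -0.117, 0.993, -0.0]
wrist_force: [-1.6, 1.3, 5.8]
finger_gap: 0.0419
```

```bash
python3 - <<'E'
from h import *
import cv2
to([.5726,-.2384,.189],193.47)
i=eyes.read_camera("scene");cv2.imwrite("pics/sc3.png",cv2.resize(i[130:260,240:400],None,fx=5,fy=4.6))
E
```

```text
t 6.075 tcp [ 0.5729 -0.238   0.1896] shift cm [ 0.04 -0.03  0.06] turn [-0.06  0.07  0.02] F [-1.6  1.3  5.8] gap 0.0419 q [-0.52  0.54 -0.16  0.87  0.   -0.76]
```

View pics/sc3.png

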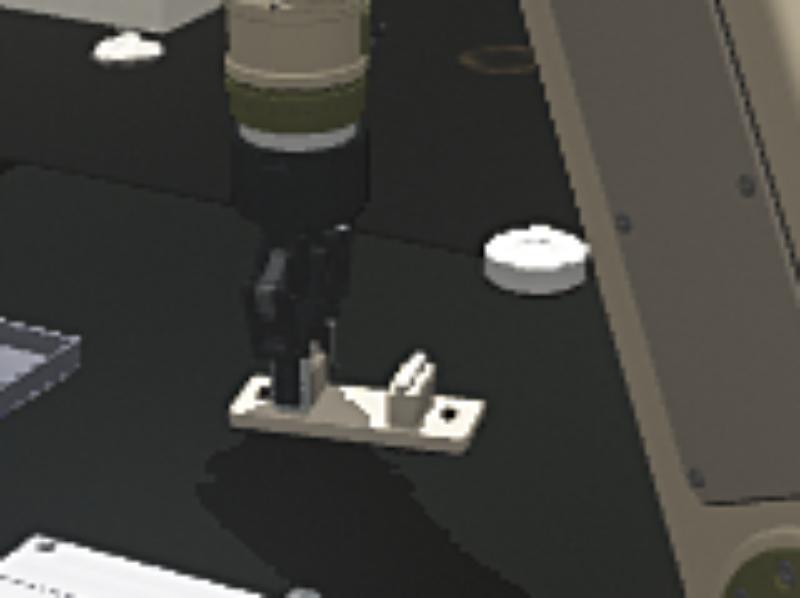

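The gap is 42 mm on the 44 mm block, and the picture shows it gripped squarely. Lifting now.

Request:
carry_out:
  motion:
    - {"jaw": -1, "tx": 0, "ty": 0, "tz": -0.5, "wx": 0, "wy": 0, "wz": 0}
    - {"jaw": -1, "tx": 0, "ty": 0, "tz": -1, "wx": 0, "wy": 0, "wz": 0}
    - {"jaw": -1, "tx": 0, "ty": 0, "tz": -1, "wx": 0, "wy": 0, "wz": 0}
    - {"jaw": -1, "tx": 0, "ty": 0, "tz": -1.5, "wx": 0, "wy": 0, "wz": 0}
    - {"jaw": -1, "tx": 0, "ty": 0, "tz": -1.5, "wx": 0, "wy": 0, "wz": 0}
    - {"jaw": -1, "tx": 0, "ty": 0, "tz": -1.5, "wx": 0, "wy": 0, "wz": 0}
    - {"jaw": -1, "tx": 0, "ty": 0, "tz": -1.5, "wx": 0, "wy": 0, "wz": 0}
    - {"jaw": -1, "tx": 0, "ty": 0, "tz": -1.5, "wx": 0, "wy": 0, "wz": 0}
    - {"jaw": -1, "tx": 0, "ty": 0, "tz": -1, "wx": 0, "wy": 0, "wz": 0}
    - {"jaw": -1, "tx": 0, "ty": 0, "tz": 0, "wx": 0, "wy": 0, "wz": 0}

```text
clock: 7.38
tcp_pos: [0.5729, -0.238, 0.2998]
orientation: [0.001, -0.117, 0.993, -0.001]
wrist_force: [1.0, 0.0, -5.6]
finger_gap: 0.0424
```

```bash
cat >> h.py <<'E'
PC=np.array([.530,.004]);PY=.0343
X=np.array([np.cos(PY),np.sin(PY),0]);Y=np.array([-np.sin(PY),np.cos(PY),0]);Z=np.array([0,0,1.])
S=np.array([*PC,.010])-.07*X
def goal(th,gap,h,along=.102,hgt=.189):
    th=np.radians(th);bx=np.cos(th)*X+np.sin(th)*Z;bz=-np.sin(th)*X+np.cos(th)*Z
    p=S+gap*X+h*Z+along*bx+hgt*bz
    G=R.from_matrix(np.c_[-bx,np.cross(-bz,-bx),-bz])
    return p,G
def report(p,G):
    t,r,s=tool()
    print("t",s["clock"],"tcp",t.round(4),"goal",p.round(4),"shift",(r.inv().apply(p-t)*100).round(2),"turn",np.degrees((r.inv()*G).as_rotvec()).round(2),"F",s["wrist_force"].round(2),"M",s["ft_torque"].round(2),"gap",round(s["finger_gap"],4),"q",s["joint_pos"].round(2))
E
python3 - <<'E'
from h import *
import cv2
report(*goal(0,0.003,.08)); report(*goal(18,0.003,.06))
i=eyes.read_camera("scene");cv2.imwrite("pics/sc4.png",cv2.resize(i[60:260,200:420],None,fx=3.5,fy=3))
E
```

```text
t 7.375 tcp [ 0.5729 -0.238   0.2998] goal [0.565  0.0052 0.279 ] shift [-4.9  23.84  2.05] turn [-0.07  0.09 11.52] F [ 0.97  0.01 -5.61] M [ 0.05 -0.14 -0.02] gap 0.0424 q [-0.52  0.45 -0.02  1.1  -0.   -0.76]
t 7.375 tcp [ 0.5729 -0.238   0.2998] goal [0.5016 0.003  0.2813] shift [ 1.32 25.11  1.82] turn [  1.74 -17.85  11.43] F [ 0.97  0.01 -5.61] M [ 0.05 -0.14 -0.02] gap 0.0424 q [-0.52  0.45 -0.02  1.1  -0.   -0.76]
```

View pics/sc4.png

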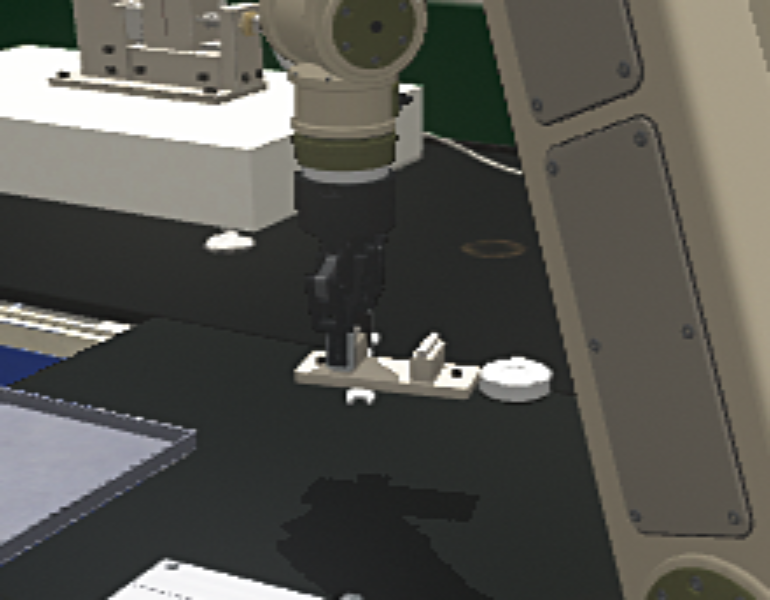

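The support is held level, about 5.6 N. Next: carry it over the plate, turn, and tilt.

Request:
carry_out:
  motion:
    - {"jaw": -1, "tx": 0.1, "ty": 1.5, "tz": 0, "wx": 0, "wy": 0, "wz": 0}
    - {"jaw": -1, "tx": 0.1, "ty": 2.6, "tz": 0, "wx": 0, "wy": 0, "wz": 0}
    - {"jaw": -1, "tx": 0.1, "ty": 2.6, "tz": 0, "wx": 0, "wy": 0, "wz": 0}
    - {"jaw": -1, "tx": 0.2, "ty": 2.6, "tz": 0, "wx": 0, "wy": 0, "wz": 0}
    - {"jaw": -1, "tx": 0.2, "ty": 2.6, "tz": 0, "wx": 0, "wy": 0, "wz": 0}
    - {"jaw": -1, "tx": 0.2, "ty": 2.6, "tz": 0, "wx": 0, "wy": 0, "wz": 0}
    - {"jaw": -1, "tx": 0.1, "ty": 2.6, "tz": 0, "wx": 0, "wy": 0, "wz": 0}
    - {"jaw": -1, "tx": 0.1, "ty": 2.6, "tz": 0, "wx": 0, "wy": 0, "wz": 0}
    - {"jaw": -1, "tx": 0.1, "ty": 2.6, "tz": 0, "wx": 0, "wy": 0, "wz": 0}
    - {"jaw": -1, "tx": 0.1, "ty": 2.0, "tz": 0, "wx": 0, "wy": 0, "wz": 0}
    - {"jaw": -1, "tx": 0, "ty": 0.8, "tz": 0, "wx": 0, "wy": 0, "wz": 0}
    - {"jaw": -1, "tx": 0, "ty": 0, "tz": 0, "wx": 0, "wy": 0, "wz": 4}
    - {"jaw": -1, "tx": 0, "ty": 0, "tz": 0, "wx": 0, "wy": 0, "wz": 4}
    - {"jaw": -1, "tx": 0, "ty": 0, "tz": 0, "wx": 0, "wy": 0, "wz": 3.5}
    - {"jaw": -1, "tx": 0, "ty": 0, "tz": 0, "wx": 0, "wy": -4, "wz": 0}
    - {"jaw": -1, "tx": 0, "ty": 0, "tz": 0, "wx": 0, "wy": -4, "wz": 0}
    - {"jaw": -1, "tx": 0, "ty": 0, "tz": 0, "wx": 0, "wy": -4, "wz": 0}
    - {"jaw": -1, "tx": 0, "ty": 0, "tz": 0, "wx": 0, "wy": -4, "wz": 0}
    - {"jaw": -1, "tx": 0, "ty": 0, "tz": 0, "wx": 0, "wy": -2, "wz": 0}
    - {"jaw": -1, "tx": 0, "ty": 0, "tz": 0, "wx": 0, "wy": 0, "wz": 0}

```text
clock: 9.93
tcp_pos: [0.5008, 0.003, 0.2985]
orientation: [0.156, -0.017, 0.988, 0.002]
wrist_force: [-0.7, -0.7, -5.2]
finger_gap: 0.042
```

```bash
python3 - <<'E'
from h import *
import cv2
report(*goal(18,0.003,.015))
i=eyes.read_camera("scene");cv2.imwrite("pics/sc5.png",cv2.resize(i[120:320,160:380],None,fx=3.5,fy=3))
i=eyes.read_camera("top");cv2.imwrite("pics/top5.png",cv2.resize(i[150:290,190:390],None,fx=4,fy=4))
E
```

```text
t 9.925 tcp [0.5008 0.003  0.2985] goal [0.5016 0.003  0.2363] shift [1.84 0.   5.94] turn [-0.03 -0.06 -0.02] F [-0.72 -0.73 -5.17] M [-0.04  0.44  0.01] gap 0.042 q [-0.17  0.09 -0.54  0.63  0.06 -0.19]
```

View pics/sc5.png

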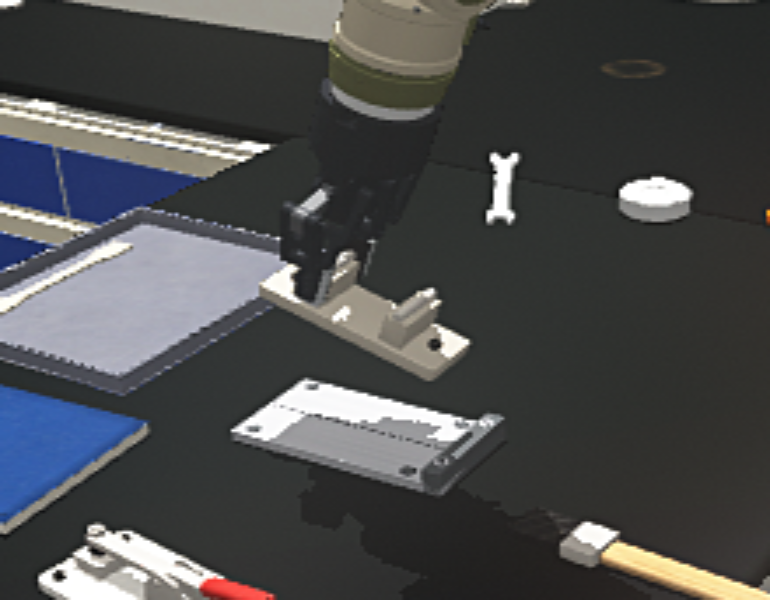

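View pics/top5.png

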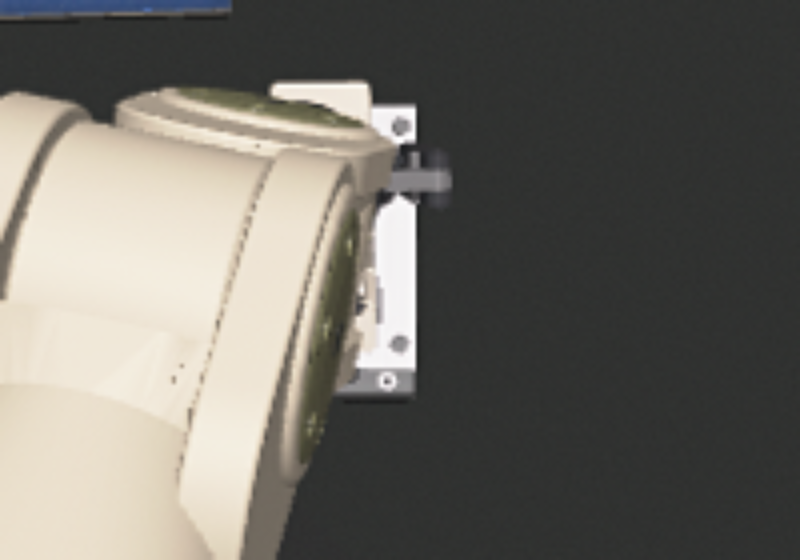

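The support is tilted, with its lower end facing the stop. The near-end corners sit at scene crop (432,380) and (470,345), and the far corner at (260,290). I compare these with the predicted pose.

```bash
cat >> h.py <<'E'
def inhand(along=.102,hgt=.189,d=0,lat=0):
    t,r,s=tool();m=r.as_matrix();bx=-m[:,0];bz=-m[:,2];a=np.radians(d)
    bx,bz=np.cos(a)*bx+np.sin(a)*bz, -np.sin(a)*bx+np.cos(a)*bz
    by=np.cross(bz,bx)
    g=t-hgt*(-m[:,2])  # grip foot at underside
    g=t-(.165)*(-m[:,2]); o=g-bz*(hgt-.165)-bx*(along-.07)+by*lat
    return o,bx,by,bz
E
python3 - <<'E'
from h import *
o,bx,by,bz=inhand()
pts=[(-.07,.025,0),(-.07,-.025,.012),(-.07,.025,.012),(.07,.025,0),(.07,.025,.012),(-.055,0,.012)]
P=np.array([o+a*bx+b*by+c*bz for a,b,c in pts])
q=proj("scene",P);print(((q-[160,120])*[3.5,3]).round(0).tolist())
print("lowest edge h over plate",(P[0][2]-.01).round(4), "foot->edge",((P[0]-S)@np.c_[X,Y]).round(4))
pl=[PC[0]-.07*X[0]-.0,0,0]
import cv2
i=cv2.imread("pics/sc5.png");cv2.imwrite("pics/sc5b.png",i[240:400,240:500].repeat(3,0).repeat(3,1))
E
```

```text
[[431.0, 382.0], [473.0, 340.0], [435.0, 370.0], [255.0, 293.0], [258.0, 281.0], [435.0, 345.0]]
lowest edge h over plate 0.0773 foot->edge [0.0023 0.025 ]
```

View pics/sc5b.png

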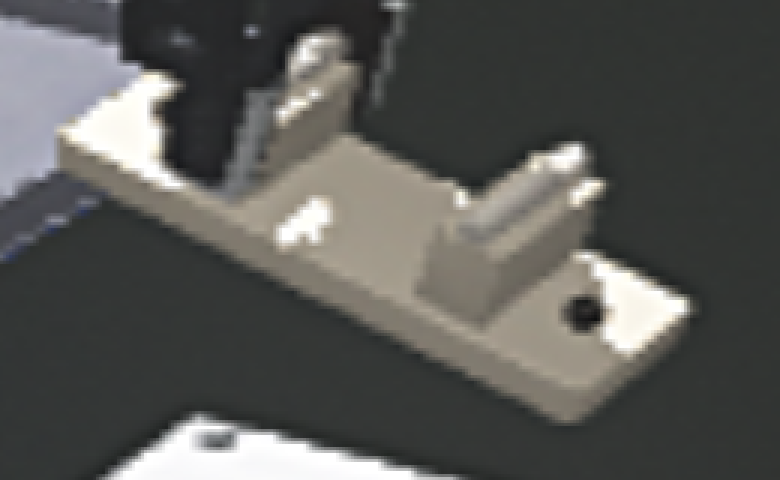

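The prediction agrees to about 1 mm, so nothing slipped. I descend to 15 mm above the plate, about 4 mm clear of the stop.

Request:
carry_out:
  motion:
    - {"jaw": -1, "tx": 0.2, "ty": 0, "tz": 0.6, "wx": 0, "wy": 0, "wz": 0}
    - {"jaw": -1, "tx": 0.25, "ty": 0, "tz": 1.0, "wx": 0, "wy": 0, "wz": 0}
    - {"jaw": -1, "tx": 0.25, "ty": 0, "tz": 1.0, "wx": 0, "wy": 0, "wz": 0}
    - {"jaw": -1, "tx": 0.25, "ty": 0, "tz": 1.0, "wx": 0, "wy": 0, "wz": 0}
    - {"jaw": -1, "tx": 0.25, "ty": 0, "tz": 1.0, "wx": 0, "wy": 0, "wz": 0}
    - {"jaw": -1, "tx": 0.25, "ty": 0, "tz": 0.8, "wx": 0, "wy": 0, "wz": 0}
    - {"jaw": -1, "tx": 0.2, "ty": 0, "tz": 0.6, "wx": 0, "wy": 0, "wz": 0}
    - {"jaw": -1, "tx": 0, "ty": 0, "tz": 0, "wx": 0, "wy": 0, "wz": 0}

```text
clock: 11.02
tcp_pos: [0.504, 0.0033, 0.2359]
orientation: [0.156, -0.017, 0.988, 0.003]
wrist_force: [-0.2, -1.5, -5.4]
finger_gap: 0.0419
```

```bash
python3 - <<'E'
from h import *
import cv2
report(*goal(18,0.004,.0))
o,bx,by,bz=inhand();e=o-.07*bx;print("edge-foot",((e-S)@np.c_[X,Y,Z]).round(4))
i=eyes.read_camera("scene");cv2.imwrite("pics/sc6.png",cv2.resize(i[180:290,210:330],None,fx=6,fy=5))
E
```

```text
t 11.025 tcp [0.504  0.0033 0.2359] goal [0.5026 0.0031 0.2213] shift [ 0.58 -0.02  1.35] turn [ 0.01 -0.06  0.01] F [-0.17 -1.52 -5.41] M [-0.01  0.48  0.  ] gap 0.0419 q [-0.17  0.17 -0.62  0.47  0.06 -0.19]
edge-foot [0.0052 0.0003 0.0147]
```

View pics/sc6.png

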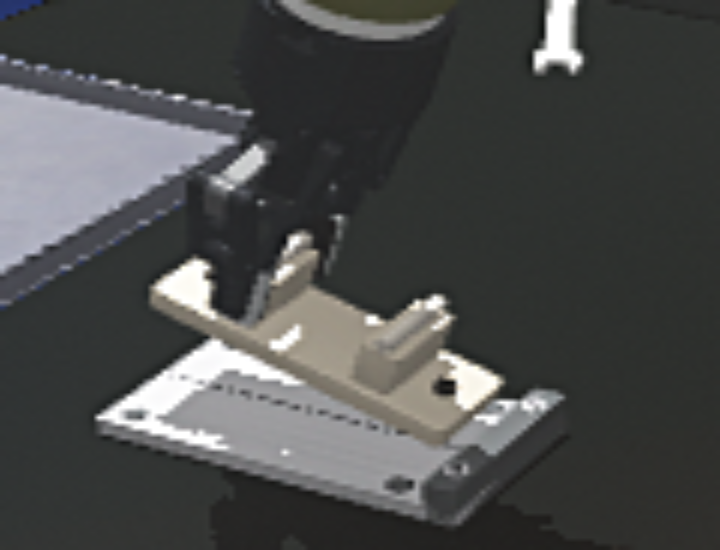

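The lower edge hovers in front of the stop at crop (440,440). I lower it the last 15 mm in small steps.

Request:
carry_out:
  motion:
    - {"jaw": -1, "tx": 0.06, "ty": 0, "tz": 0.19, "wx": 0, "wy": 0, "wz": 0}
    - {"jaw": -1, "tx": 0.06, "ty": 0, "tz": 0.19, "wx": 0, "wy": 0, "wz": 0}
    - {"jaw": -1, "tx": 0.06, "ty": 0, "tz": 0.19, "wx": 0, "wy": 0, "wz": 0}
    - {"jaw": -1, "tx": 0.06, "ty": 0, "tz": 0.19, "wx": 0, "wy": 0, "wz": 0}
    - {"jaw": -1, "tx": 0.06, "ty": 0, "tz": 0.19, "wx": 0, "wy": 0, "wz": 0}
    - {"jaw": -1, "tx": 0.06, "ty": 0, "tz": 0.19, "wx": 0, "wy": 0, "wz": 0}
    - {"jaw": -1, "tx": 0.03, "ty": 0, "tz": 0.1, "wx": 0, "wy": 0, "wz": 0}
    - {"jaw": -1, "tx": 0.03, "ty": 0, "tz": 0.1, "wx": 0, "wy": 0, "wz": 0}
    - {"jaw": -1, "tx": 0.03, "ty": 0, "tz": 0.1, "wx": 0, "wy": 0, "wz": 0}
    - {"jaw": -1, "tx": 0, "ty": 0, "tz": 0, "wx": 0, "wy": 0, "wz": 0}
    - {"jaw": -1, "tx": 0, "ty": 0, "tz": 0, "wx": 0, "wy": 0, "wz": 0}

```text
clock: 12.45
tcp_pos: [0.5046, 0.0033, 0.2216]
orientation: [0.157, -0.017, 0.988, 0.003]
wrist_force: [-0.2, -0.2, -4.4]
finger_gap: 0.0419
```

```bash
python3 - <<'E'
from h import *
import cv2
report(*goal(18,0.004,.0))
o,bx,by,bz=inhand();e=o-.07*bx;print("edge-foot",((e-S)@np.c_[X,Y,Z]).round(4))
E
```

```text
t 12.45 tcp [0.5046 0.0033 0.2216] goal [0.5026 0.0031 0.2213] shift [ 0.2  -0.01 -0.03] turn [-0.    0.02  0.02] F [-0.24 -0.19 -4.38] M [-0.02  0.53  0.01] gap 0.0419 q [-0.17  0.19 -0.64  0.43  0.06 -0.19]
edge-foot [0.006  0.0001 0.0003]
```

Request:
carry_out:
  motion:
    - {"jaw": -1, "tx": 0.12, "ty": 0, "tz": 0.03, "wx": 0, "wy": 0, "wz": 0}
    - {"jaw": -1, "tx": 0.12, "ty": 0, "tz": 0.03, "wx": 0, "wy": 0, "wz": 0}
    - {"jaw": -1, "tx": 0.03, "ty": 0, "tz": 0.1, "wx": 0, "wy": 0, "wz": 0}
    - {"jaw": -1, "tx": 0, "ty": 0, "tz": 0, "wx": 0, "wy": 0, "wz": 0}
    - {"jaw": -1, "tx": 0, "ty": 0, "tz": 0, "wx": 0, "wy": 0, "wz": 0}

```text
clock: 13.08
tcp_pos: [0.5039, 0.0031, 0.2205]
orientation: [0.159, -0.017, 0.987, 0.003]
wrist_force: [6.0, 1.5, 4.5]
finger_gap: 0.0421
```

```bash
python3 - <<'E'
from h import *
import cv2
report(*goal(18,0.004,.0))
o,bx,by,bz=inhand();e=o-.07*bx;print("edge-foot",((e-S)@np.c_[X,Y,Z]).round(4))
i=eyes.read_camera("scene");cv2.imwrite("pics/sc7.png",cv2.resize(i[180:290,210:330],None,fx=6,fy=5))
E
```

```text
t 13.075 tcp [0.5039 0.0031 0.2205] goal [0.5026 0.0031 0.2213] shift [ 0.09 -0.   -0.12] turn [-0.02  0.25  0.04] F [5.99 1.49 4.46] M [ 0.31 -0.54 -0.02] gap 0.0421 q [-0.17  0.19 -0.65  0.42  0.06 -0.19]
edge-foot [ 0.0062 -0.0001 -0.001 ]
```

View pics/sc7.png

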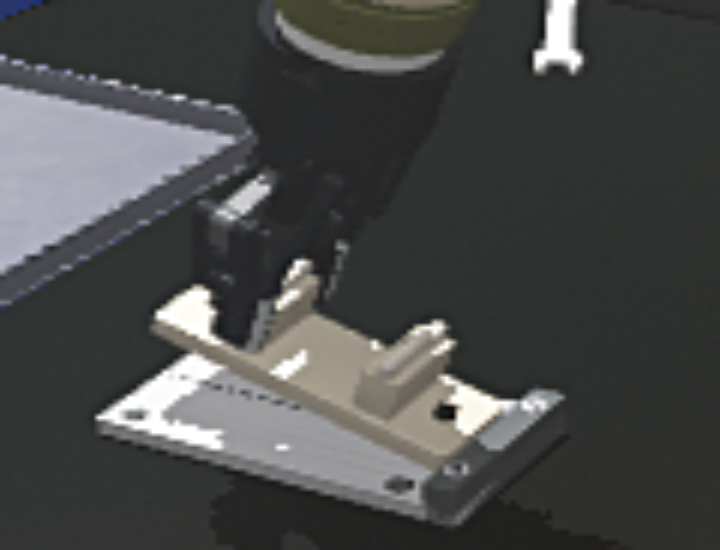

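The edge rests on the plate in front of the stop, with about 10 N of contact at an 18° tilt. I hold a moment, then start pivoting about that edge.

Request:
carry_out:
  motion:
    - {"jaw": -1, "tx": 0, "ty": 0, "tz": 0, "wx": 0, "wy": 0, "wz": 0}
    - {"jaw": -1, "tx": 0, "ty": 0, "tz": 0, "wx": 0, "wy": 0, "wz": 0}
    - {"jaw": -1, "tx": -0.5, "ty": 0, "tz": 0.24, "wx": 0, "wy": 1.5, "wz": 0}
    - {"jaw": -1, "tx": -0.49, "ty": 0, "tz": 0.27, "wx": 0, "wy": 1.5, "wz": 0}
    - {"jaw": -1, "tx": -0.49, "ty": 0, "tz": 0.27, "wx": 0, "wy": 1.5, "wz": 0}
    - {"jaw": -1, "tx": -0.49, "ty": 0, "tz": 0.27, "wx": 0, "wy": 1.5, "wz": 0}
    - {"jaw": -1, "tx": -0.49, "ty": 0, "tz": 0.27, "wx": 0, "wy": 1.5, "wz": 0}
    - {"jaw": -1, "tx": -0.49, "ty": 0, "tz": 0.27, "wx": 0, "wy": 1.5, "wz": 0}
    - {"jaw": -1, "tx": 0, "ty": 0, "tz": 0, "wx": 0, "wy": 0, "wz": 0}
    - {"jaw": -1, "tx": 0, "ty": 0, "tz": 0, "wx": 0, "wy": 0, "wz": 0}

```text
clock: 14.38
tcp_pos: [0.5361, 0.0042, 0.2118]
orientation: [0.08, -0.017, 0.997, 0.001]
wrist_force: [5.4, 0.6, 4.1]
finger_gap: 0.0419
```

```bash
python3 - <<'E'
from h import *
import cv2
report(*goal(0,0.004,.0))
o,bx,by,bz=inhand();e=o-.07*bx;print("edge-foot",((e-S)@np.c_[X,Y,Z]).round(4))
i=eyes.read_camera("scene");cv2.imwrite("pics/sc8.png",cv2.resize(i[180:290,210:330],None,fx=6,fy=5))
E
```

```text
t 14.375 tcp [0.5361 0.0042 0.2118] goal [0.566  0.0052 0.199 ] shift [-2.75  0.    1.74] turn [-0.04  9.18  0.03] F [5.42 0.64 4.06] M [ 0.23 -0.54 -0.  ] gap 0.0419 q [-0.15  0.31 -0.48  0.63  0.03 -0.18]
edge-foot [ 0.0056 -0.0002 -0.001 ]
```

View pics/sc8.png

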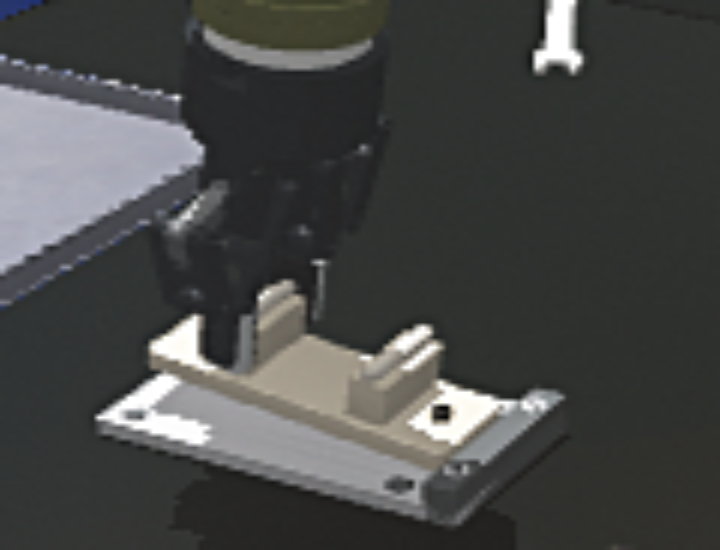

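It's at 9°, with the edge still in place at the stop and steady forces. I continue down to flat.

Request:
carry_out:
  motion:
    - {"jaw": -1, "tx": -0.49, "ty": 0, "tz": 0.27, "wx": 0, "wy": 1.5, "wz": 0}
    - {"jaw": -1, "tx": -0.49, "ty": 0, "tz": 0.27, "wx": 0, "wy": 1.5, "wz": 0}
    - {"jaw": -1, "tx": -0.49, "ty": 0, "tz": 0.27, "wx": 0, "wy": 1.5, "wz": 0}
    - {"jaw": -1, "tx": -0.49, "ty": 0, "tz": 0.27, "wx": 0, "wy": 1.5, "wz": 0}
    - {"jaw": -1, "tx": -0.33, "ty": 0, "tz": 0.18, "wx": 0, "wy": 1, "wz": 0}
    - {"jaw": -1, "tx": -0.33, "ty": 0, "tz": 0.18, "wx": 0, "wy": 1, "wz": 0}
    - {"jaw": -1, "tx": -0.16, "ty": 0, "tz": 0.09, "wx": 0, "wy": 0.5, "wz": 0}
    - {"jaw": -1, "tx": 0, "ty": 0, "tz": 0, "wx": 0, "wy": 0, "wz": 0}
    - {"jaw": -1, "tx": 0, "ty": 0, "tz": 0, "wx": 0, "wy": 0, "wz": 0}

```text
clock: 15.55
tcp_pos: [0.5647, 0.0052, 0.1996]
orientation: [0.005, -0.017, 1.0, -0.0]
wrist_force: [2.7, 0.3, 8.4]
finger_gap: 0.042
```

```bash
python3 - <<'E'
from h import *
import cv2
report(*goal(0,0.004,.0))
o,bx,by,bz=inhand();e=o-.07*bx;print("edge-foot",((e-S)@np.c_[X,Y,Z]).round(4))
i=eyes.read_camera("scene");cv2.imwrite("pics/sc9.png",cv2.resize(i[180:290,210:330],None,fx=6,fy=5))
E
```

```text
t 15.55 tcp [0.5647 0.0052 0.1996] goal [0.566  0.0052 0.199 ] shift [-0.13 -0.    0.06] turn [-0.04  0.6   0.02] F [2.71 0.29 8.38] M [ 0.19 -0.17  0.03] gap 0.042 q [-0.13  0.43 -0.31  0.81  0.   -0.17]
edge-foot [ 0.0047 -0.0002 -0.0005]
```

View pics/sc9.png

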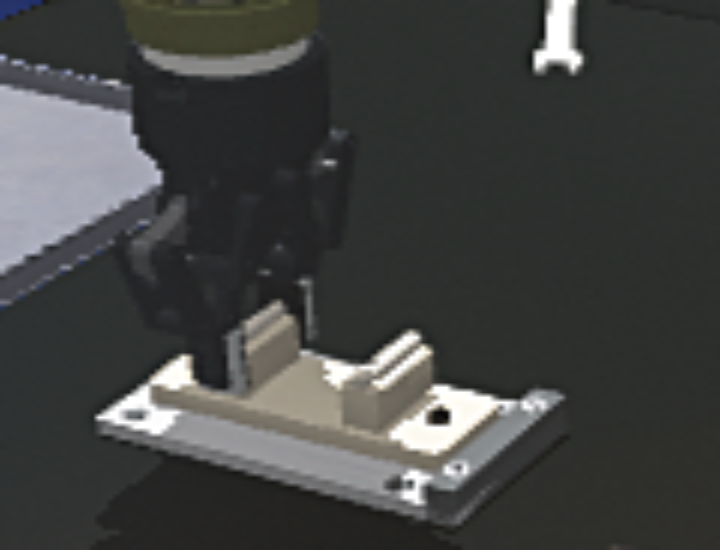

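Request:
carry_out:
  motion:
    - {"jaw": -1, "tx": -0.2, "ty": 0, "tz": 0.1, "wx": 0, "wy": 0.6, "wz": 0}
    - {"jaw": -1, "tx": 0, "ty": 0, "tz": 0, "wx": 0, "wy": 0, "wz": 0}
    - {"jaw": -1, "tx": 0, "ty": 0, "tz": 0, "wx": 0, "wy": 0, "wz": 0}

```text
clock: 15.98
tcp_pos: [0.5663, 0.0053, 0.1996]
orientation: [-0.0, -0.017, 1.0, -0.0]
wrist_force: [-1.0, 0.4, 16.7]
finger_gap: 0.0421
```

```bash
python3 - <<'E'
from h import *
report(*goal(0,0.004,.0))
E
```

```text
t 15.975 tcp [0.5663 0.0053 0.1996] goal [0.566  0.0052 0.199 ] shift [ 0.04 -0.    0.06] turn [-0.05 -0.    0.02] F [-1.03  0.38 16.66] M [ 0.2   0.29 -0.05] gap 0.0421 q [-0.13  0.44 -0.3   0.83 -0.   -0.17]
```

It now lies flat and lightly pressed. I ease off, open and withdraw.

Request:
carry_out:
  motion:
    - {"jaw": -1, "tx": 0, "ty": 0, "tz": -0.1, "wx": 0, "wy": 0, "wz": 0}
    - {"jaw": 0.4, "tx": 0, "ty": 0, "tz": 0, "wx": 0, "wy": 0, "wz": 0}
    - {"jaw": 0.6, "tx": 0, "ty": 0, "tz": 0, "wx": 0, "wy": 0, "wz": 0}
    - {"jaw": 1, "tx": 0, "ty": 0, "tz": 0, "wx": 0, "wy": 0, "wz": 0}
    - {"jaw": 1, "tx": 0, "ty": 0, "tz": 0, "wx": 0, "wy": 0, "wz": 0}
    - {"jaw": 1, "tx": 0, "ty": 0, "tz": 0, "wx": 0, "wy": 0, "wz": 0}
    - {"jaw": 1, "tx": 0, "ty": 0, "tz": 0, "wx": 0, "wy": 0, "wz": 0}

```text
clock: 16.85
tcp_pos: [0.5659, 0.0054, 0.1983]
orientation: [-0.001, -0.017, 1.0, -0.0]
wrist_force: [-0.1, -0.1, -1.1]
finger_gap: 0.0856
```

```bash
python3 - <<'E'
from h import *
import cv2
report(*goal(0,0.004,.0))
i=eyes.read_camera("scene");cv2.imwrite("pics/sc10.png",cv2.resize(i[180:290,210:330],None,fx=6,fy=5))
E
```

```text
t 16.85 tcp [0.5659 0.0054 0.1983] goal [0.566  0.0052 0.199 ] shift [-0.01 -0.02 -0.07] turn [-0.01 -0.1   0.02] F [-0.1  -0.07 -1.07] M [ 0.04 -0.05  0.02] gap 0.0856 q [-0.13  0.44 -0.3   0.83 -0.   -0.17]
```

View pics/sc10.png

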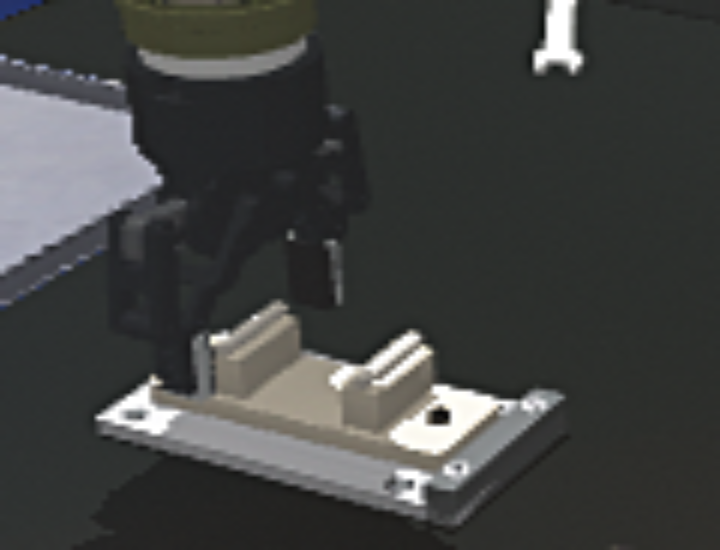

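The fingers are open on both sides and the support sits flat at the stop. I retreat straight up, then swing aside so the top camera can see.

Request:
carry_out:
  motion:
    - {"jaw": 1, "tx": 0, "ty": 0, "tz": -0.8, "wx": 0, "wy": 0, "wz": 0}
    - {"jaw": 1, "tx": 0, "ty": 0, "tz": -1.5, "wx": 0, "wy": 0, "wz": 0}
    - {"jaw": 1, "tx": 0, "ty": 0, "tz": -2, "wx": 0, "wy": 0, "wz": 0}
    - {"jaw": 1, "tx": 0, "ty": 0, "tz": -2.5, "wx": 0, "wy": 0, "wz": 0}
    - {"jaw": 1, "tx": 0, "ty": 0, "tz": -2.5, "wx": 0, "wy": 0, "wz": 0}
    - {"jaw": 1, "tx": 0, "ty": 0, "tz": -2.5, "wx": 0, "wy": 0, "wz": 0}
    - {"jaw": 1, "tx": 0, "ty": -3.5, "tz": 0, "wx": 0, "wy": 0, "wz": 0}
    - {"jaw": 1, "tx": 0, "ty": -4, "tz": 0, "wx": 0, "wy": 0, "wz": 0}
    - {"jaw": 1, "tx": 0, "ty": -4, "tz": 0, "wx": 0, "wy": 0, "wz": 0}
    - {"jaw": 1, "tx": 0, "ty": -4, "tz": 0, "wx": 0, "wy": 0, "wz": 0}
    - {"jaw": 1, "tx": 0, "ty": -4, "tz": 0, "wx": 0, "wy": 0, "wz": 0}
    - {"jaw": 1, "tx": 0, "ty": -4, "tz": 0, "wx": 0, "wy": 0, "wz": 0}
    - {"jaw": 1, "tx": 0, "ty": -4, "tz": 0, "wx": 0, "wy": 0, "wz": 0}
    - {"jaw": 1, "tx": 0, "ty": -3, "tz": 0, "wx": 0, "wy": 0, "wz": 0}
    - {"jaw": 1, "tx": 0, "ty": 0, "tz": 0, "wx": 0, "wy": 0, "wz": 0}

```text
clock: 18.77
tcp_pos: [0.5765, -0.3016, 0.3174]
orientation: [-0.0, -0.016, 1.0, -0.001]
wrist_force: [0.3, 0.5, 0.4]
finger_gap: 0.0854
```

```bash
python3 - <<'E'
from h import *
import cv2
s=get_state();print(s["clock"],s["wrist_force"].round(2))
i=eyes.read_camera("top");cv2.imwrite("pics/top11f.png",i)
a=cv2.resize(i[165:265,240:300],None,fx=6,fy=6,interpolation=cv2.INTER_CUBIC)
b=cv2.resize(i[165:265,140:205],None,fx=6,fy=6,interpolation=cv2.INTER_CUBIC)
cv2.imwrite("pics/top11.png",np.hstack([a,b]))
d=cv2.absdiff(i[165:265,140:205],cv2.imread("pics/top0.png")[165:265,140:205]);print("clamp diff",d.mean(),d.max())
E
```

```text
18.775 [0.29 0.51 0.44]
clamp diff 19.994 172
```

View pics/top11.png

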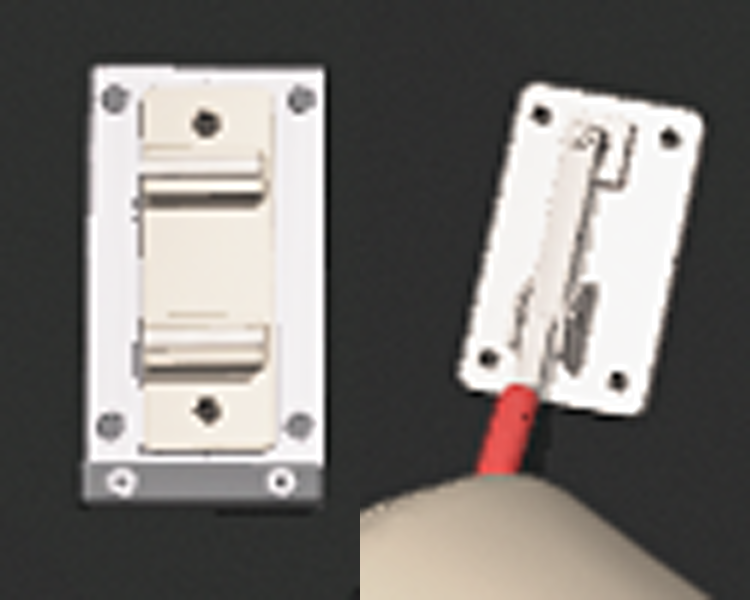

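The support lies in line on the plate with its ends at crop rows 87 and 452. The clamp is in view; the arm's elbow, nearer the camera, hides its handle. I fit the support pose and compare the clamp base.

```bash
python3 - <<'E'
from h import *
import cv2
c=lambda x,y,o: ((x+.5)/6-.5+o,(y+.5)/6-.5+165)
sp=[(.07,.025,.022),(.07,-.025,.022),(-.07,-.025,.022),(-.07,.025,.022)]
px=[c(x,y,240) for x,y in [(140,87),(273,87),(276,451),(142,451)]]
s,r=fit2d(sp,px,"top");d=np.array([*s[:2],0])-np.array([*PC,0])
print("support in plate",(d@np.c_[X,Y]).round(4),"yaw diff deg",np.degrees(s[2]-PY).round(2),r.round(1).tolist())
a=cv2.imread("pics/top11f.png")[165:235,150:205];b=cv2.imread("pics/top0.png")[165:235,150:205]
print("clamp base diff",cv2.absdiff(a,b).mean(),cv2.phaseCorrelate(*[np.float32(cv2.cvtColor(k,6)) for k in (a,b)]))
i=eyes.read_camera("scene");cv2.imwrite("pics/sc12.png",i[150:390,100:420].repeat(2,0).repeat(2,1))
E
```

```text
support in plate [ 0.0039 -0.001 ] yaw diff deg 0.62 [[0.2, 0.1], [-0.1, -0.2], [-0.1, -0.1], [-0.0, 0.2]]
clamp base diff 5.646233766233766 ((-0.057119888829703314, -0.07289392748583623), 0.9975097195417792)
```

View pics/sc12.png

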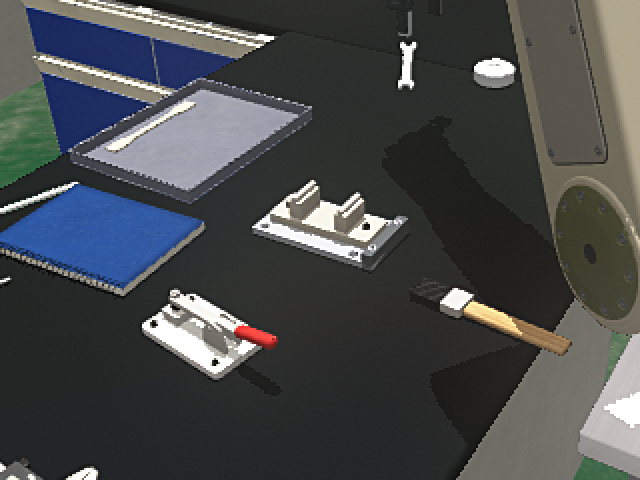

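The final scene view shows the support flat on the plate near (335,215), the clamp untouched at (205,335) and the arm clear.

```bash
python3 -c "
from workcell import env
print(env.hand_in())"
```

```text
the job is handed in; nothing more can be done
None
```

The support is on the mounting plate, flat and let go, and the job was handed in at about 19 s of the 48 s allowed. The hand-in gives no verdict.

**What I did:** I gripped the grey support by its far block and carried it over the plate. I tilted it about 18° and rested its lower edge near the foot of the stop with about 10 N, holding it there for roughly half a second. I then pivoted it down about that edge in small steps, opened the jaws and withdrew.

**Last checks:**
- **Position:** from the top camera, the support is 3.9 mm from the nominal seat along the plate, 1 mm off centre and 0.6° out of line. All are within the limits.
- **Flatness:** I judged this from the pictures and from the level tool before release. I did not measure the final tilt separately.
- **Clamp:** its base shifted by less than 0.1 pixel in the top view. The arm's elbow hid its handle there, but the scene view showed the whole clamp undisturbed.
- **Robot:** it was clear of everything, with the wrist force near zero.

One thing went wrong: the first move was refused because rows must contain every key. Nothing moved, and no check failed.

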